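Unlock the sample case and present its shackle to the seal reader

TASK

Unlock the locked sample case: turn the black dial, clicking from notch to notch, until its pointer lines up with the raised index ridge on the lock's deck and sits in that notch, and leave it there. Then pull the steel shackle straight up out of the lock and present it to the seal reader: hold it still and upright with its legs pointing down, over the middle of the reader's round pad and about 50 mm above it. Finish while holding it there, without setting it down, and do not disturb the vial, the pan or the spatula.

Things in the scene. Friction and masses are not known exactly. Their poses are not given: they have to be found in the camera images.
- case: Fixed: grey lock housing 96 (x) x 176 (y) x 75 mm high with a flat dark deck on top; behind it (+x) a low sample case 190 x 240 mm, as high as the deck. Origin under the housing's middle, on the work surface; -x face looks to the robot. Dial axis at (0, -40) mm, shackle middle at (0, +44) mm. A 12 mm high plunger block stands on the deck 34 to 48 mm from the dial's axis, on its +x side.
- dial (a joint): Dial angle in rad, grows clockwise seen from above, -0.15 to 3.7. Clicks into a notch every 30 degrees (0, 0.524, 1.047 ...); about 0.07 N m carries it over a click; let go, it settles in the nearest notch. At 2.618 the pointer faces the index ridge (the case's -x direction): only there (within about 0.1) is the shackle free, elsewhere a cam stops it after about 3 mm of lift.
- dial_grip (a point): On the dial's axis at gripping height, 32 mm above the deck. The dial is a scalloped disc 55 mm across, 12 mm high, with an upright grip bar on it, 44 mm long, 14 mm thick, from 12 to 42 mm above the deck, centred on the axis and running along the horizontal line from here to dial_pointer. Axes turn with the dial.
- dial_pointer (a point): Tip of the dial's pointer nose, 32 mm from the axis and 16 mm above the deck, at one end of the grip bar; the nose is 6 mm wide, its top white; a white line on the bar's top lies over the same end.
- shackle: Loose steel U, 250 g: two round 10 mm legs at y = -22 and +22 mm, equally long, joined by a top bar along y; z up towards the bar. Origin midway between the legs, level with their lower ends; the leg at y = -22 has an 8 mm square foot reaching to y = -52. Locked: origin 45 mm below the deck, axes parallel to the case's. 45 mm of straight lift clears the lock (1 to 2 mm clearance around it).
- shackle_bar (a point): Middle of the shackle's top bar: round, 10 mm thick, 32 mm of it straight, 93 mm above the shackle's origin and 48 mm above the deck when locked. A flat hasp strap 22 mm wide lies under it on the deck.
- reader: Fixed seal reader: white block 120 x 120 x 28 mm with a round grey pad 92 mm across, 2 mm high. Origin under its middle on the work surface.
- reader_top (a point): Middle of the reader's pad, on its upper face, 30 mm above the work surface. The shackle's origin is to be held over it.
- vial: Bystander: closed white sample vial, 40 mm across, 55 mm high, standing near the reader. Origin under its middle.
- pan: Bystander: shallow aluminium sample pan, 90 mm across, 14 mm high, near the reader. Origin under its middle.
- spatula: Bystander: steel spoon-ended spatula, 150 mm long, lying on the work surface between the case and the reader, along its x axis.
- index_ridge (a point): Raised light index ridge on the lock's dark deck, 13 mm long (pointing to the dial's axis), 5 wide, 4 high, 38 mm from the dial's axis on its -x side. This point is the middle of its top.
There are look-alikes about, which are no part of the job. Leave any yellow look-alike of the shackle alone.

How it is judged:
By the outcome, as a careful person would: the job done as asked, in the order asked, and still so for the second after the job is handed in, while the arm keeps its last pose, push and grip.
It also fails if it takes over 70 s, if anything falls off the work surface, if the arm or the gripper's body presses on something with over 40 N, if the wrist force passes 120 N, or if a joint passes its speed limit or range.

ROBOT

A 7-joint arm with a two-finger parallel gripper is mounted at the origin on the work surface. World frame = base frame: x ahead of the robot, y to its left, z up, the work surface at z = 0. Lengths are in m, angles in rad, forces in N, time in s.
With the tool pointing down it reaches from about 0.425 to 0.875 m from the base axis. Payload 4.7 kg.
Tool frame: the origin (TCP) lies at the very end of the fingers, on their centre line; the grasp point (between the pads) lies 19 mm behind it; z points along the fingers, y is the line along which they close (so a half turn about z gives the same grasp; the last joint's range is limited). The gripper opens to 87 mm and grips with 3 to 60 N. Pads are 19 mm wide; open, the fingers measure 117 mm over their backs; the gripper's body (75 mm by 190 mm) begins 51 mm behind the grasp point.
Start: joints at [-1.25, 0.321, -0.07, 1.45, 0.023, 1.371, -0.057], TCP at [0.196, 0.62, 0.223] pointing down, gripper open.
Joint ranges: [-2.86, 2.86], [-0.3, 2.09], [-1.38, 1.24], [0.06, 2.45], [-1.56, 4.7], [0.09, 2.05], [-2.69, 2.69]. Speed limits (rad/s): [2.57, 2.57, 3.14, 3.14, 3.14, 3.14, 3.14].

INTERFACE

Orientations are given as a rotation vector (axis times angle).
In Python, from bench import ctrl, imaging, ticket gives the robot as it stands.
- The arm moves only by the tool jog_arm, never from a script. Its argument "rows" is text: rows parted by semicolons, each of 7 numbers parted by spaces: the shift along the tool's x, y, z in cm, then the turn, a rotation vector about the tool's x, y, z in rad, then the closure, from -1 (fully open) to 1 (shut), so that 0 is half open. A call has 1 to 5 rows; each row shifts and turns the commanded pose from where the row before left it, along the tool's axes as they then stand; what a row does not reach is not made up. A row lasts 1/8 s, in which the tool goes at most 62.5 mm and 10.7 degrees, less where a joint would pass 70% of its speed; a pose out of reach is approached as far as the arm can. A call with a gripper value outside its range is refused whole. The fingers move at their own pace and stop on an object; "force" is the grip in N (left out, the last holds). Time passes only in rows, so rows that do not move let the fingers close. It gives the time, the measured TCP pose, the force, the opening and the grip force at its end, in the units of the state.
- ctrl.get_state(): the state, without advancing time (a new reading comes with each control period).
- imaging.get_image(name): name is "scene" or "top" or "wrist"; returns a dict with "img" (384x512x3 uint8, blue, green, red), "vertical_fov" (degrees; the focal length in pixels is half the picture's height over the tangent of half this angle, whatever the lens; pixels are square), "cx", "cy" (the principal point, pixels), "origin" and "orientation" of the camera in the world. Camera axes: x right, y down, z forward; pixel columns grow to the right and rows downward; lengths in m; the calibration is good to about 2 mm. A picture is of the moment at which its call begins. There is no depth.
- ticket.close_job(): hands the job in; it is judged then, once.
The state is a dict: "time": time; "joint_positions": joint angles; "qd": joint speeds; "joint_torque": joint torques, N m; "position": TCP position; "tool_rot": TCP orientation; "ft_force": force on the tool from outside, world axes, zero at the start; "torque": the same for the moment, N m; "grip_width": opening from 0.0 (shut) to 1.0 (fully open); "grip_force": force on a finger pad.
Only numpy, scipy, OpenCV 4.12 (cv2) and the standard library are available. Lean on these libraries where they do the work, as an engineer would, in place of code of your own. Each camera call takes 0.05 s, during which the arm holds its last target. There are 200 camera calls.

## Working session

There is one attempt and no reset: what is moved stays moved. The work goes in short steps, Python scripts to look and compute and a tool call to move; the robot and the scene stay as the last step left them, time stands still between calls to the robot, and variables do not carry over. Pictures are saved under pics/ and viewed, at most 10 in all, crops included, and the job is handed in when it is done.

Besides the shell and the picture viewer there is one more tool, called in YAML: its name, and indented under it one key for each argument. jog_arm: Moves the arm, as the interface text tells. Its arguments: {"type":"object","properties":{"rows":{"type":"string"},"force":{"type":"number"}},"required":["rows"]}

```bash
ls; mkdir -p pics; cat > h.py <<'E'
import numpy as np,cv2
from scipy.spatial.transform import Rotation as R
from bench import ctrl,imaging,ticket
def rot(o):
    o=np.array(o,float)
    return o if o.shape==(3,3) else R.from_rotvec(o).as_matrix()
def cam(d):
    f=d["img"].shape[0]/2/np.tan(np.radians(d["vertical_fov"])/2)
    return f,rot(d["orientation"]),np.array(d["origin"])
def ray(d,u,v):
    f,Rm,o=cam(d); r=Rm@np.array([(u-d["cx"])/f,(v-d["cy"])/f,1]); return o,r/np.linalg.norm(r)
def plane(d,u,v,z):
    o,r=ray(d,u,v); return o+r*(z-o[2])/r[2]
def proj(d,p):
    f,Rm,o=cam(d); c=Rm.T@(np.array(p)-o); return np.array([d["cx"]+f*c[0]/c[2],d["cy"]+f*c[1]/c[2]])
def tri(a,b):
    (o1,r1),(o2,r2)=a,b
    A=np.c_[r1,-r2]; s=np.linalg.lstsq(A,o2-o1,rcond=None)[0]
    p,q=o1+s[0]*r1,o2+s[1]*r2; return (p+q)/2,np.linalg.norm(p-q)
E
python3 - <<'E'
from h import *
import pickle
D={}
for n in("scene","top"):
    d=imaging.get_image(n);D[n]=d
    print(n,d["vertical_fov"],d["cx"],d["cy"],d["origin"],d["orientation"],[k for k in d])
pickle.dump(D,open("d0.pkl","wb"))
im=np.hstack([D[n]["img"] for n in D]); 
for n in D: cv2.imwrite(f"pics/{n}0.png",cv2.resize(D[n]["img"],(800,600),interpolation=cv2.INTER_CUBIC))
print(ctrl.get_state())
E
```

```text
pics
scene 56.17911577189248 251.25940695850306 189.23619967849646 [0.97371594 0.32509949 0.71016439] [-1.14057597 -2.42823037  0.90489234] ['img', 'vertical_fov', 'cx', 'cy', 'origin', 'orientation']
top 50.9963870939998 255.67270071054378 190.16454276192846 [0.46731875 0.00803868 0.90604559] [-2.16370107  2.19977953 -0.10583715] ['img', 'vertical_fov', 'cx', 'cy', 'origin', 'orientation']
{'time': 0.1, 'joint_positions': array([-1.24990105,  0.3217435 , -0.07007861,  1.4515287 ,  0.02260671,
        1.370803  , -0.05690858]), 'qd': array([ 0.00020338, -0.00288841, -0.00160381, -0.00255456,  0.00116429,
       -0.00171734,  0.00146122]), 'joint_torque': array([-3.64313719e-04, -4.92569125e+01, -4.05968595e-01, -3.13402033e+01,
       -6.43422268e-02,  3.93728376e-02,  8.14434293e-05]), 'position': array([0.19620867, 0.61916964, 0.22158653]), 'tool_rot': array([-4.79978513e-01, -3.10454810e+00,  2.65202936e-03]), 'ft_force': array([-0.09328095,  0.03202161,  0.75314878]), 'torque': array([-0.0324056 , -0.00610995, -0.0339858 ]), 'grip_force': 0.0, 'grip_width': 0.9971894242967209}
```

View pics/scene0.png

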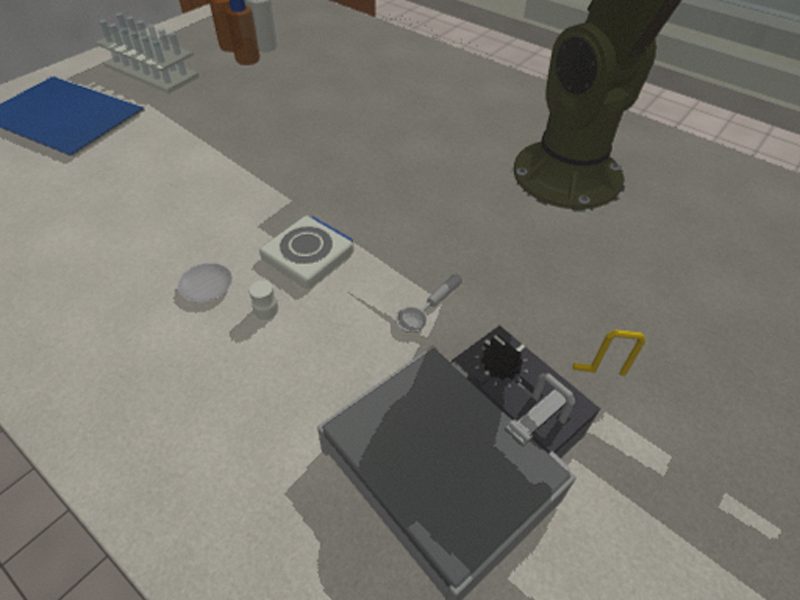

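View pics/top0.png

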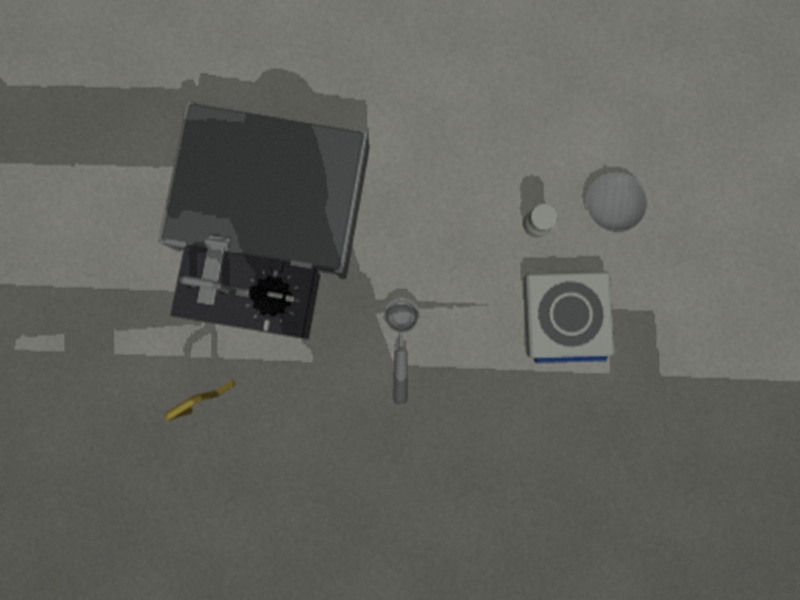

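The scene view shows the dial at about (503,360), the shackle at (550,385), and the yellow look-alike at (615,350). In the top view the dial is at (270,296), the ridge at (267,325), the shackle bar runs from (182,281) to (250,293), and the pad is at (571,314). The white pointer line faces right, towards -y.

```bash
python3 - <<'E'
from h import *
import pickle
D=pickle.load(open("d0.pkl","rb")); T=D["top"];S=D["scene"]
s=.64
for n,t,sc,z in [("dial",(270,296),(503,360),.087),("ridge",(267,325),None,.079),("barL",(182,281),(541,378),.123),("barR",(250,293),(570,400),.123),("pad",(571,314),(306,244),.03),("vialtop",(543,216),(261,289),.055),("deckcornR",(307,338),(499,327),.075),("deckcornL",(172,315),(599,409),.075),("pan",(615,200),(204,283),.014),("spat",(400,400),(455,280),.0),("spat2",(402,315),(411,319),.0)]:
    a=np.array(t)*s; print(n,plane(T,*a,z).round(4),end=" ")
    if sc: 
        b=np.array(sc)*s; p,e=tri(ray(T,*a),ray(S,*b)); print(p.round(4),round(e,4),end="")
    print()
# reader pad centre by contour of ring in both
st=ctrl.get_state(); print(rot(st["tool_rot"]).round(3))
w=imaging.get_image("wrist"); Rm=rot(st["tool_rot"]); print("wristcam in tool",Rm.T@(w["origin"]-st["position"]),(Rm.T@rot(w["orientation"])).round(3),w["vertical_fov"])
E
```

```text
dial [0.5428 0.168  0.087 ] [0.5423 0.1692 0.0862] 0.0023
ridge [0.5053 0.1735 0.079 ] 
barL [0.56   0.2707 0.123 ] [0.5654 0.2472 0.1467] 0.0341
barR [0.5436 0.1859 0.123 ] [0.5375 0.2344 0.0587] 0.071
pad [ 0.516  -0.2409  0.03  ] [ 0.5153 -0.2399  0.0303] 0.0023
vialtop [ 0.6502 -0.2007  0.055 ] [ 0.6493 -0.1995  0.0563] 0.002
deckcornR [0.4875 0.1217 0.075 ] [0.4856 0.1265 0.0678] 0.0087
deckcornL [0.5208 0.2993 0.075 ] [0.5201 0.3012 0.0742] 0.0034
pan [ 0.681 -0.316  0.014] [ 0.6804 -0.3152  0.0148] 0.0013
spat [ 0.3989 -0.      0.    ] [ 3.996e-01 -1.000e-04  8.500e-03] 0.0002
spat2 [ 0.5202 -0.005   0.    ] [ 0.5187 -0.0037  0.0136] 0.0027
[[-0.953  0.302 -0.   ]
 [ 0.302  0.953 -0.002]
 [-0.    -0.002 -1.   ]]
wristcam in tool [ 0.0675032   0.00073689 -0.16119494] [[ 0.001 -0.968 -0.25 ]
 [ 1.     0.001  0.001]
 [-0.    -0.25   0.968]] 63.37187115735426
```

```bash
cat >> h.py <<'E'
def plan(p,yaw_y,n,nr=None,g=-1):
    """rows from measured pose to TCP p, tool down, tool y at world angle yaw_y (deg), n rows"""
    st=ctrl.get_state(); P=st["position"]; Rm=rot(st["tool_rot"])
    c,s=np.cos(np.radians(yaw_y)),np.sin(np.radians(yaw_y))
    G=np.array([[s,c,0],[-c,s,0],[0,0,-1.]])
    dr=R.from_matrix(Rm.T@G).as_rotvec(); d=(np.array(p)-P)/n; nr=nr or n
    out=[]
    for i in range(n):
        t=Rm.T@d*100; r=dr/nr if i<nr else dr*0
        out.append(" ".join(f"{v:.2f}" for v in t)+" "+" ".join(f"{v:.3f}" for v in r)+f" {g}")
        if i<nr: Rm=Rm@R.from_rotvec(dr/nr).as_matrix()
    print(P.round(4),"turn",dr.round(3))
    for i in range(0,n,5): print("; ".join(out[i:i+5]))
E
python3 -c "
from h import *
plan((.542,.175,.21),-10.6,12,9)"
```

```text
Traceback (most recent call last):
  File "h.py", line 25, in plan
    dr=R.from_matrix(Rm.T@G).as_rotvec(); d=(np.array(p)-P)/n; nr=nr or n
       ~~~~~~~~~~~~~^^^^^^^^
  File "scipy/spatial/transform/_rotation.pyx", line 1143, in scipy.spatial.transform._rotation.Rotation.from_matrix
ValueError: Non-positive determinant (left-handed or null coordinate frame) in rotation matrix 0: [[-1.21397459e-01 -9.92603972e-01  1.11656477e-04]
 [-9.92602970e-01  1.21397496e-01  1.41160347e-03]
 [ 1.41471803e-03 -6.05345245e-05  9.99998997e-01]].
```

```bash
sed -i 's/\[\[s,c,0\],\[-c,s,0\]/[[-s,c,0],[c,s,0]/' h.py
python3 -c "
from h import *
plan((.542,.175,.21),-10.6,12,9)"
```

```text
[0.1962 0.6192 0.2218] turn [-1.000e-03  1.000e-03  1.449e+00]
-3.86 -2.66 0.10 -0.000 0.000 0.161 -1; -4.24 -2.01 0.10 -0.000 0.000 0.161 -1; -4.51 -1.30 0.10 -0.000 0.000 0.161 -1; -4.66 -0.56 0.10 -0.000 0.000 0.161 -1; -4.69 0.19 0.10 -0.000 0.000 0.161 -1
-4.60 0.94 0.10 -0.000 0.000 0.161 -1; -4.38 1.67 0.10 -0.000 0.000 0.161 -1; -4.06 2.35 0.10 -0.000 0.000 0.161 -1; -3.63 2.97 0.10 -0.000 0.000 0.161 -1; -3.11 3.51 0.10 -0.000 0.000 0.000 -1
-3.11 3.51 0.10 -0.000 0.000 0.000 -1; -3.11 3.51 0.10 -0.000 0.000 0.000 -1
```

jog_arm:
  rows: "-3.9 -2.7 0.1 0 0 0.16 -1; -4.2 -2.0 0.1 0 0 0.16 -1; -4.5 -1.3 0.1 0 0 0.16 -1; -4.7 -0.6 0.1 0 0 0.16 -1; -4.7 0.2 0.1 0 0 0.16 -1"

```text
time: 0.78
position: [0.3415, 0.4325, 0.2174]
tool_rot: [-1.658, -2.668, 0.0]
ft_force: [1.0, -0.2, 0.3]
grip_width: 1.001
grip_force: 0.0
```

jog_arm:
  rows: "-4.6 0.9 0.1 0 0 0.16 -1; -4.4 1.7 0.1 0 0 0.16 -1; -4.1 2.4 0.1 0 0 0.16 -1; -3.6 3.0 0.1 0 0 0.16 -1; -3.1 3.5 0.1 0 0 0 -1"

```text
time: 1.4
position: [0.4875, 0.2484, 0.2124]
tool_rot: [-2.409, -2.016, -0.0]
ft_force: [-0.1, 0.3, -0.0]
grip_width: 1.001
grip_force: 0.0
```

jog_arm:
  rows: "-3.1 3.5 0.1 0 0 0 0; -3.1 3.5 0.1 0 0 0 0; 0 0 0 0 0 0 0; 0 0 0 0 0 0 0"

```text
time: 1.9
position: [0.5444, 0.177, 0.2102]
tool_rot: [-2.407, -2.017, 0.001]
ft_force: [-0.3, 0.6, -0.1]
grip_width: 0.63
grip_force: 0.0
```

```bash
python3 - <<'E'
from h import *
import pickle
w=imaging.get_image("wrist");pickle.dump(w,open("w1.pkl","wb"))
cv2.imwrite("pics/w1.png",cv2.resize(w["img"],(800,600),interpolation=cv2.INTER_CUBIC))
s=ctrl.get_state();print(s["time"],s["position"],s["grip_width"],s["joint_positions"].round(2))
E
```

```text
1.95 [0.5440693  0.17776544 0.21026362] 0.5826687462154645 [-0.74  0.17  0.43  1.68 -0.07  1.31 -0.48]
```

View pics/w1.png

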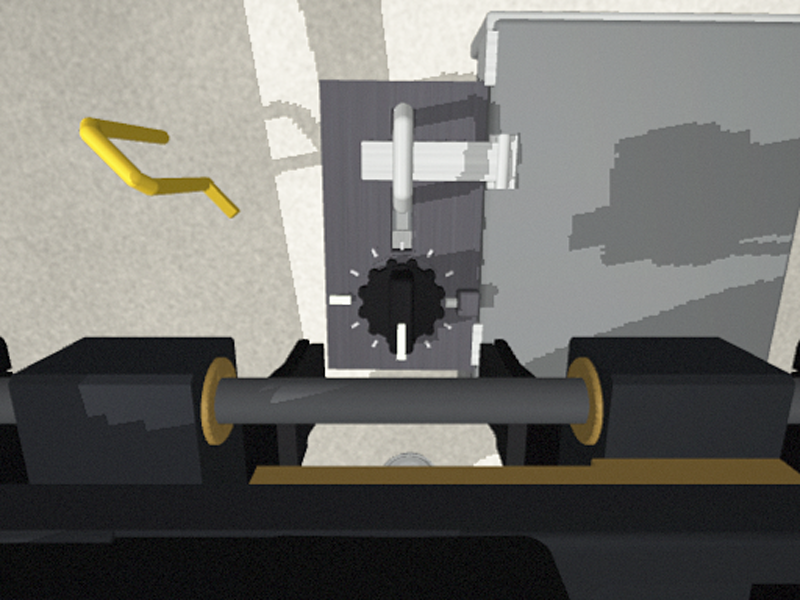

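The wrist view shows the dial disc at about (401,302) and the ridge at (340,300). The pointer line faces straight down, towards case -y, so the dial reads 1.047 and needs 90° clockwise. The shackle bar runs from (402,105) to (402,205).

```bash
python3 - <<'E'
from h import *
import pickle
w=pickle.load(open("w1.pkl","rb"));T=pickle.load(open("d0.pkl","rb"))["top"];s=.64
# disc by dark mask
g=w["img"].max(2); roi=np.zeros_like(g); roi[155:235,222:292]=1
m=((g<45)&(roi>0)).astype(np.uint8); m=cv2.morphologyEx(m,cv2.MORPH_OPEN,np.ones((3,3)))
c=max(cv2.findContours(m,0,2)[0],key=cv2.contourArea); print("disc circle",cv2.minEnclosingCircle(c))
for n,a,z in [("disc",(401,302),.087),("ridge",(340,300),.079),("line",(401,340),.117),("barTop",(402,107),.123),("barBot",(402,203),.123),("bar",(402,155),.123)]:
    print(n,plane(w,*(np.array(a)*s),z).round(4))
print("tri dial",tri(ray(w,401*s,302*s),ray(T,270*s,296*s)))
# shackle bar middle in top view: guess region
print("proj bar ends in top800",[ (proj(T,plane(w,402*s,v*s,.123))/s).round(1) for v in (107,203)])
print("tri shackle L end", tri(ray(w,402*s,105*s),ray(T,182*s,281*s)))
print("pixel ridge->disc angle",np.degrees(np.arctan2(*(plane(w,401*s,302*s,.087)-plane(w,340*s,300*s,.079))[[1,0]])))
a,b=plane(w,402*s,107*s,.123),plane(w,402*s,203*s,.123);print("bar dir",np.degrees(np.arctan2(*(a-b)[[1,0]]))-90)
E
```

```text
disc circle ((257.0, 195.26271057128906), 30.33664894104004)
disc [0.5434 0.1696 0.087 ]
ridge [0.5059 0.1753 0.079 ]
line [0.541 0.156 0.117]
barTop [0.5624 0.2742 0.123 ]
barBot [0.5546 0.2297 0.123 ]
bar [0.5586 0.2525 0.123 ]
tri dial (array([0.54315853, 0.16868655, 0.08358952]), np.float64(0.00019040744680869572))
proj bar ends in top800 [array([179.2, 279.1]), array([214.9, 284.8])]
tri shackle L end (array([0.5628654 , 0.27797901, 0.10086202]), np.float64(0.0005270702834295213))
pixel ridge->disc angle -8.730940647276384
bar dir -9.997084572767122
```

```bash
python3 -c "
from h import *
plan((.543,.169,.093),-10.3,5,g=.3)"
```

```text
[0.5441 0.1778 0.2103] turn [-0.001 -0.     0.006]
-0.18 0.01 2.35 -0.000 -0.000 0.001 0.3; -0.18 0.01 2.35 -0.000 -0.000 0.001 0.3; -0.18 0.01 2.35 -0.000 -0.000 0.001 0.3; -0.18 0.01 2.35 -0.000 -0.000 0.001 0.3; -0.18 0.01 2.35 -0.000 -0.000 0.001 0.3
```

jog_arm:
  rows: "-0.4 0 2.3 0 0 0.006 0.3; -0.4 0 2.3 0 0 0 0.3; -0.1 0 2.3 0 0 0 0.3; 0 0 0 0 0 0 0.3"
  force: 20

```text
time: 2.45
position: [0.5411, 0.1687, 0.1399]
tool_rot: [-2.41, -2.012, 0.006]
ft_force: [0.5, 0.8, 0.6]
grip_width: 0.352
grip_force: 0.0
```

jog_arm:
  rows: "0 0 1.6 0 0 0 0.3; 0 0 1.6 0 0 0 0.3; 0 0 1.6 0 0 0 0.3; 0 0 0 0 0 0 0.3; 0 0 0 0 0 0 0.3"

```text
time: 3.08
position: [0.5436, 0.1675, 0.0937]
tool_rot: [2.414, 2.01, 0.001]
ft_force: [0.3, -0.8, 0.6]
grip_width: 0.348
grip_force: 0.0
```

jog_arm:
  rows: "0 0 0 0 0 0 1; 0 0 0 0 0 0 1; 0 0 0 0 0 0 1; 0 0 0 0 0 0 1; 0 0 0 0 0 0 1"

```text
time: 3.7
position: [0.5426, 0.1679, 0.094]
tool_rot: [-2.413, -2.01, 0.001]
ft_force: [-5.0, -0.1, 6.4]
grip_width: 0.16
grip_force: 20.0
```

jog_arm:
  rows: "0 0 0 0 0 0.13 1; 0 0 0 0 0 0.13 1; 0 0 0 0 0 0.13 1; 0 0 0 0 0 0.13 1; 0 0 0 0 0 0 1"

```text
time: 4.32
position: [0.5425, 0.1677, 0.0937]
tool_rot: [-2.848, -1.324, 0.002]
ft_force: [-5.1, 0.7, 4.9]
grip_width: 0.16
grip_force: 20.0
```

jog_arm:
  rows: "0 0 0 0 0 0.13 1; 0 0 0 0 0 0.13 1; 0 0 0 0 0 0.13 1; 0 0 0 0 0 0.13 1; 0 0 0 0 0 0 1"

```text
time: 4.95
position: [0.5432, 0.1679, 0.0936]
tool_rot: [-3.093, -0.55, -0.0]
ft_force: [-2.8, 1.1, 2.7]
grip_width: 0.156
grip_force: 20.0
```

jog_arm:
  rows: "0 0 0 0 0 0.13 1; 0 0 0 0 0 0.13 1; 0 0 0 0 0 0.13 1; 0 0 0 0 0 0.14 1; 0 0 0 0 0 0 1"

```text
time: 5.58
position: [0.5435, 0.1679, 0.0936]
tool_rot: [3.129, -0.273, 0.001]
ft_force: [-0.0, -0.6, 0.9]
grip_width: 0.212
grip_force: 2.6
```

```bash
python3 -c "
from h import *
s=ctrl.get_state();r=rot(s['tool_rot']);print(s['position'],np.degrees(np.arctan2(r[1,1],r[0,1])),s['torque'],s['ft_force'],s['joint_positions'])"
```

```text
[0.54351164 0.16785277 0.0936198 ] -99.98018022045028 [-0.10869066  0.1920575   0.06667269] [-0.0455684 -0.5801899  0.9331046] [-0.90289348  0.28491413  0.64480761  1.83067577 -0.19095376  1.08793017
 -1.93330755]
```

jog_arm:
  rows: "0 0 0 0 0 0 0.3; 0 0 0 0 0 0 0.3; 0 0 -2 0 0 0 0.3; 0 0 -4 0 0 0 0.3; 0 0 -4 0 0 0 0.3"

```text
time: 6.2
position: [0.5437, 0.1672, 0.196]
tool_rot: [-3.128, 0.285, -0.002]
ft_force: [1.0, -0.4, -0.4]
grip_width: 0.352
grip_force: 0.0
```

jog_arm:
  rows: "0 0 -2 0 0 0 0.3; 0 0 0 0 0 0 0.3; 0 0 0 0 0 0 0.3"

```text
time: 6.58
position: [0.5429, 0.1674, 0.2132]
tool_rot: [3.129, -0.284, -0.001]
ft_force: [-0.3, 0.2, -0.6]
grip_width: 0.351
grip_force: 0.0
```

```bash
python3 - <<'E'
from h import *
import pickle
w=imaging.get_image("wrist");pickle.dump(w,open("w2.pkl","wb"))
t=imaging.get_image("top");s=imaging.get_image("scene");pickle.dump((t,s),open("ts2.pkl","wb"))
cv2.imwrite("pics/w2.png",cv2.resize(w["img"],(800,600),interpolation=cv2.INTER_CUBIC))
E
```

```text
(no output)
```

View pics/w2.png

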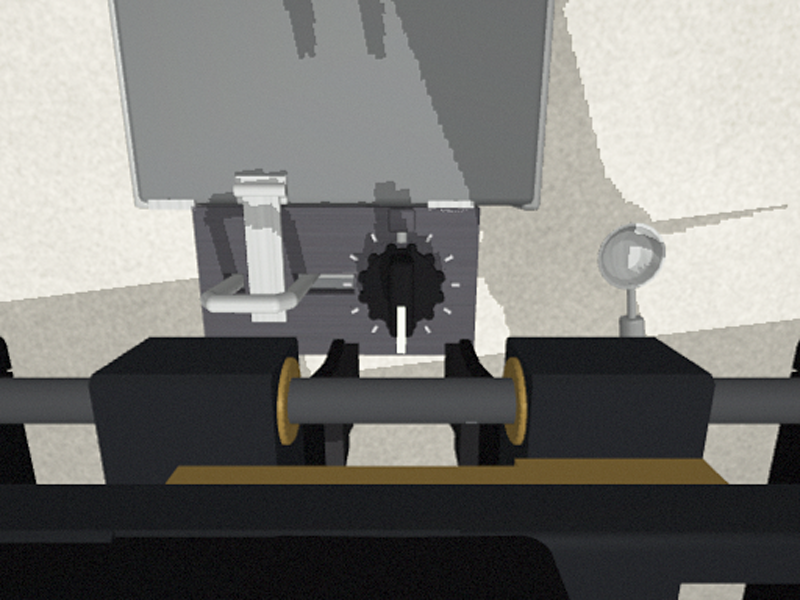

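The wrist view shows the white pointer line straight down from (401,307) to (401,352), running onto the ridge and in line with the disc at (401,285) and the plunger at (401,220). The dial is in the index notch, so the shackle is next.

```bash
python3 -c "
from h import *
plan((.558,.252,.18),-10.3,10,g=.2)"
```

```text
[0.5426 0.1673 0.2124] turn [-0.     0.002 -1.572]
-0.00 -0.86 0.32 -0.000 0.000 -0.157 0.2; 0.13 -0.85 0.32 -0.000 0.000 -0.157 0.2; 0.27 -0.82 0.32 -0.000 0.000 -0.157 0.2; 0.39 -0.77 0.32 -0.000 0.000 -0.157 0.2; 0.51 -0.70 0.32 -0.000 0.000 -0.157 0.2
0.61 -0.61 0.32 -0.000 0.000 -0.157 0.2; 0.70 -0.51 0.32 -0.000 0.000 -0.157 0.2; 0.77 -0.39 0.32 -0.000 0.000 -0.157 0.2; 0.82 -0.27 0.32 -0.000 0.000 -0.157 0.2; 0.85 -0.13 0.32 -0.000 0.000 -0.157 0.2
```

jog_arm:
  rows: "0 -0.9 0.3 0 0 -0.157 0.2; 0.1 -0.9 0.3 0 0 -0.157 0.2; 0.3 -0.8 0.3 0 0 -0.157 0.2; 0.4 -0.8 0.3 0 0 -0.157 0.2; 0.5 -0.7 0.3 0 0 -0.157 0.2"

```text
time: 7.35
position: [0.5507, 0.2111, 0.1974]
tool_rot: [2.997, 0.942, -0.003]
ft_force: [1.3, 0.1, -0.2]
grip_width: 0.402
grip_force: 0.0
```

jog_arm:
  rows: "0.6 -0.6 0.3 0 0 -0.157 0.2; 0.7 -0.5 0.3 0 0 -0.157 0.2; 0.8 -0.4 0.3 0 0 -0.157 0.2; 0.8 -0.3 0.3 0 0 -0.157 0.2; 0.9 -0.1 0.3 0 0 -0.157 0.2"

```text
time: 7.98
position: [0.5587, 0.2539, 0.1824]
tool_rot: [-2.409, -2.017, 0.003]
ft_force: [-0.6, -0.1, 0.1]
grip_width: 0.394
grip_force: 0.0
```

jog_arm:
  rows: "0 0 0 0 0 0 0.2; 0 0 0 0 0 0 0.2"

```text
time: 8.22
position: [0.559, 0.2532, 0.1832]
tool_rot: [2.417, 2.006, -0.002]
ft_force: [0.3, -0.4, 0.1]
grip_width: 0.401
grip_force: 0.0
```

```bash
python3 - <<'E'
from h import *
import pickle
w=imaging.get_image("wrist");pickle.dump(w,open("w3.pkl","wb"))
st=ctrl.get_state()
b=[(proj(w,p)).round(1) for p in [(.558,.252,.123),(.5551,.2363,.123),(.5609,.2677,.123)]]; print(b)
im=cv2.resize(w["img"],(800,600),interpolation=cv2.INTER_CUBIC)
for q in b: cv2.circle(im,tuple(int(v) for v in q/.64),3,(0,0,255),1)
cv2.imwrite("pics/w3.png",im)
plan((.558,.252,.104),-10.3,5,g=.2)
E
```

```text
[array([255., 207.]), array([255. , 227.1]), array([254.9, 186.2])]
[0.5592 0.2531 0.1834] turn [-0.     0.001 -0.005]
-0.03 -0.02 1.59 -0.000 0.000 -0.001 0.2; -0.03 -0.02 1.59 -0.000 0.000 -0.001 0.2; -0.03 -0.02 1.59 -0.000 0.000 -0.001 0.2; -0.03 -0.02 1.59 -0.000 0.000 -0.001 0.2; -0.03 -0.02 1.59 -0.000 0.000 -0.001 0.2
```

View pics/w3.png

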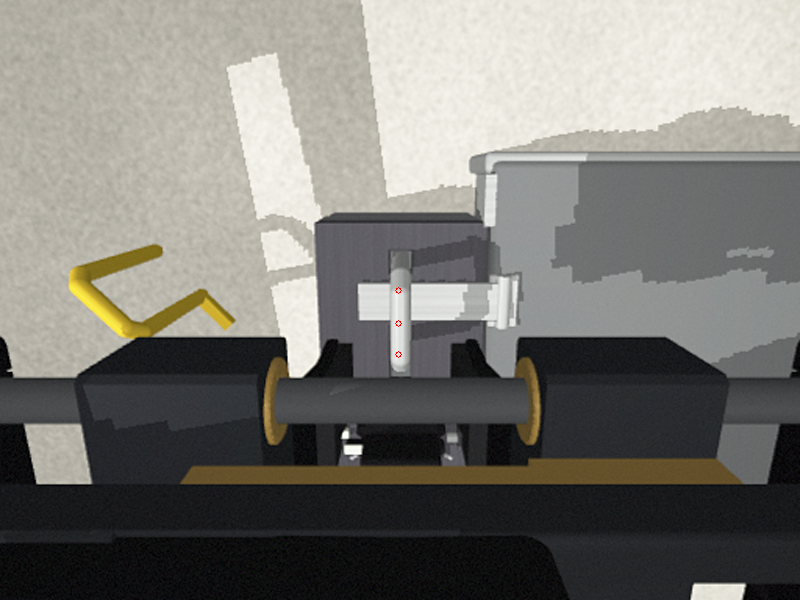

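The wrist view shows the bar from about (400,268) to (400,372), with my predicted points lying on it (middle at (398,323)). I'll check its height from the two wrist views.

```bash
python3 - <<'E'
from h import *
import pickle
a=pickle.load(open("w1.pkl","rb"));b=pickle.load(open("w3.pkl","rb"))
def ends(d,u,lo,hi):
    g=cv2.cvtColor(d["img"],cv2.COLOR_BGR2GRAY)[lo:hi,u-1:u+2].mean(1); return g.round().astype(int)
print(ends(a,257,60,145).tolist());print(ends(b,256,155,242).tolist())
s=.64
print(tri(ray(a,402*s,104*s),ray(b,400*s,269*s)),tri(ray(a,402*s,208*s),ray(b,400*s,371*s)))
E
```

```text
[104, 103, 103, 102, 101, 119, 166, 174, 171, 171, 170, 170, 170, 173, 188, 205, 218, 223, 229, 229, 229, 230, 229, 229, 229, 229, 229, 229, 229, 229, 230, 229, 230, 229, 229, 229, 230, 230, 230, 230, 230, 230, 229, 229, 229, 229, 230, 230, 230, 230, 229, 229, 229, 228, 229, 229, 229, 229, 230, 228, 229, 230, 229, 229, 227, 223, 215, 198, 180, 182, 183, 183, 183, 181, 184, 177, 158, 179, 179, 179, 179, 179, 179, 178, 179]
[99, 98, 98, 95, 90, 89, 103, 103, 103, 102, 102, 103, 103, 102, 103, 104, 125, 152, 165, 161, 162, 161, 162, 162, 161, 162, 162, 161, 165, 184, 199, 211, 220, 223, 224, 224, 224, 223, 224, 223, 223, 222, 224, 224, 224, 223, 224, 223, 223, 223, 223, 223, 223, 223, 223, 223, 223, 223, 223, 223, 222, 223, 223, 223, 222, 223, 222, 222, 222, 223, 223, 222, 222, 224, 222, 222, 221, 216, 205, 185, 174, 177, 167, 113, 122, 114, 55]
(array([0.56309113, 0.27645551, 0.11555429]), np.float64(0.0004929887132386079)) (array([0.55412737, 0.22707189, 0.12097018]), np.float64(5.6133223102047464e-06))
```

jog_arm:
  rows: "-0.1 0 2.0 0 0 -0.005 0.2; -0.1 0 2.0 0 0 0 0.2; -0.1 -0.1 2.0 0 0 0 0.2; 0 0 1.9 0 0 0 0.2; 0 0 0 0 0 0 0.2"

```text
time: 8.9
position: [0.5563, 0.2504, 0.1025]
tool_rot: [-2.409, -2.015, 0.006]
ft_force: [1.5, 0.5, 0.3]
grip_width: 0.4
grip_force: 0.0
```

jog_arm:
  rows: "0 0 0 0 0 0 1; 0 0 0 0 0 0 1; 0 0 0 0 0 0 1; 0 0 0 0 0 0 1; 0 0 0 0 0 0 1"
  force: 40

```text
time: 9.52
position: [0.558, 0.2513, 0.1052]
tool_rot: [2.409, 2.016, 0.002]
ft_force: [-0.4, -0.8, 3.8]
grip_width: 0.101
grip_force: 40.0
```

jog_arm:
  rows: "0 0 -0.3 0 0 0 1; 0 0 -0.3 0 0 0 1; 0 0 -0.2 0 0 0 1; 0 0 0 0 0 0 1"

```text
time: 10.02
position: [0.5576, 0.251, 0.1126]
tool_rot: [2.409, 2.016, 0.0]
ft_force: [0.6, 0.2, -2.1]
grip_width: 0.1
grip_force: 40.0
```

jog_arm:
  rows: "0 0 -0.6 0 0 0 1; 0 0 -0.6 0 0 0 1; 0 0 -0.6 0 0 0 1; 0 0 -0.6 0 0 0 1; 0 0 -0.6 0 0 0 1"

```text
time: 10.65
position: [0.5577, 0.2511, 0.1431]
tool_rot: [2.409, 2.016, 0.0]
ft_force: [0.7, 0.4, -2.9]
grip_width: 0.1
grip_force: 40.0
```

jog_arm:
  rows: "0 0 -0.6 0 0 0 1; 0 0 -0.8 0 0 0 1; 0 0 -1 0 0 0 1; 0 0 -1 0 0 0 1; 0 0 0 0 0 0 1"

```text
time: 11.28
position: [0.5584, 0.2514, 0.1779]
tool_rot: [2.409, 2.016, 0.004]
ft_force: [0.1, 0.3, -2.6]
grip_width: 0.095
grip_force: 40.0
```

```bash
python3 - <<'E'
from h import *
import pickle
t=imaging.get_image("top");s=imaging.get_image("scene");w=imaging.get_image("wrist");pickle.dump((t,s,w),open("lift.pkl","wb"))
im=np.hstack([cv2.resize(s["img"][190:330,250:450],(400,280)),cv2.resize(w["img"],(400,300))[:280]])
cv2.imwrite("pics/lift.png",im)
st=ctrl.get_state();print(st["position"],st["ft_force"],st["torque"])
E
```

```text
[0.55736631 0.2510105  0.17625967] [-0.2260866  -0.13458009 -3.26981812] [-0.06523262  0.03024333  0.00501764]
```

View pics/lift.png

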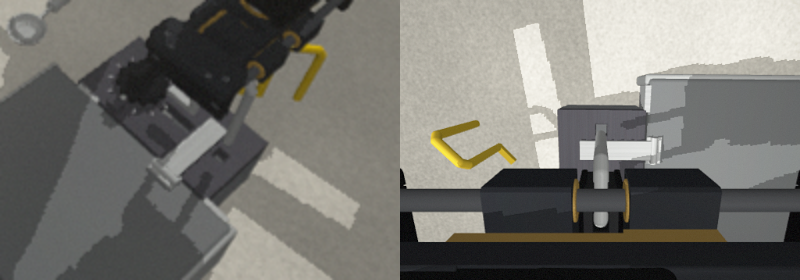

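The lift view shows the shackle between the pads with its legs clear of the deck, and the yellow look-alike is untouched. Moving to the reader now.

jog_arm:
  rows: "0 0 -1.5 0 0 0 1; -1 0.1 -1 0 0 0 1; -2 0.2 0 0 0 0 1; -3 0.3 0 0 0 0 1; -3.5 0.3 0 0 0 0 1"

```text
time: 12.05
position: [0.5494, 0.1534, 0.2014]
tool_rot: [2.41, 2.015, -0.001]
ft_force: [-0.2, -0.6, -2.7]
grip_width: 0.093
grip_force: 40.0
```

jog_arm:
  rows: "-3.5 0.3 0 0 0 0 1; -3.5 0.3 0 0 0 0 1; -3.5 0.4 0 0 0 0 1; -3.5 0.3 0 0 0 0 1; -3.5 0.4 0 0 0 0 1"

```text
time: 12.68
position: [0.5345, -0.0223, 0.2015]
tool_rot: [-2.411, -2.014, -0.0]
ft_force: [0.8, -1.1, -2.8]
grip_width: 0.097
grip_force: 40.0
```

jog_arm:
  rows: "-3.5 0.3 0 0 0 0 1; -3.5 0.3 0 0 0 0 1; -3.5 0.3 0 0 0 0 1; -3 0.3 0 0 0 0 1; -2.5 0.3 0 0 0 0 1"

```text
time: 13.3
position: [0.5205, -0.1825, 0.2015]
tool_rot: [-2.412, -2.013, -0.0]
ft_force: [0.4, -0.9, -2.7]
grip_width: 0.1
grip_force: 40.0
```

jog_arm:
  rows: "-1.5 0.2 0 0 0 0 1; -1 0.1 0 0 0 0 1; 0 0 0 0 0 0 1; 0 0 0 0 0 0 1"

```text
time: 13.8
position: [0.5211, -0.2034, 0.2014]
tool_rot: [-2.407, -2.018, -0.001]
ft_force: [0.8, 0.1, -3.1]
grip_width: 0.101
grip_force: 40.0
```

```bash
python3 - <<'E'
from h import *
import pickle
t=imaging.get_image("top");s=imaging.get_image("scene")
# pad centre from the first images: ellipse of the grey disc
D=pickle.load(open("d0.pkl","rb")); r=[]
for n,c in (("top",(365,201)),("scene",(196,156))):
    g=cv2.cvtColor(D[n]["img"],cv2.COLOR_BGR2GRAY); b=np.zeros_like(g); cv2.circle(b,c,45,1,-1)
    best=None
    th,_=cv2.threshold(g[c[1]-20:c[1]+20,c[0]-20:c[0]+20],0,255,cv2.THRESH_OTSU)
    m=((g<th)&(b>0)).astype(np.uint8)
    for k in cv2.findContours(m,cv2.RETR_EXTERNAL,2)[0]:
        if len(k)>20 and cv2.pointPolygonTest(k,c,False)>=0: best=cv2.fitEllipse(k)
    print(n,th,best)
    if best: r.append(ray(D[n],*best[0])); print(plane(D[n],*best[0],.03))
if len(r)==2: print(tri(*r))
plan((.516,-.240,.155),-10.3,5,g=1)
im=np.hstack([cv2.resize(s["img"][110:250,90:290],(400,280)),cv2.resize(t["img"][120:260,280:480],(400,280))])
cv2.imwrite("pics/rd.png",im)
E
```

```text
top 101.0 ((364.8521423339844, 200.52578735351562), (40.24925994873047, 41.054710388183594), 123.65364837646484)
[ 0.51693213 -0.23965583  0.03      ]
scene 134.0 ((195.34446716308594, 156.53292846679688), (22.88870620727539, 33.03137969970703), 83.26930236816406)
[ 0.51649093 -0.2390041   0.03      ]
(array([ 0.51670129, -0.23931158,  0.03008014]), np.float64(0.0007607731895545802))
[ 0.5211 -0.2034  0.2015] turn [-0.    -0.001  0.005]
-0.74 0.03 0.93 -0.000 -0.000 0.001 1; -0.74 0.03 0.93 -0.000 -0.000 0.001 1; -0.74 0.03 0.93 -0.000 -0.000 0.001 1; -0.74 0.03 0.93 -0.000 -0.000 0.001 1; -0.74 0.03 0.93 -0.000 -0.000 0.001 1
```

View pics/rd.png

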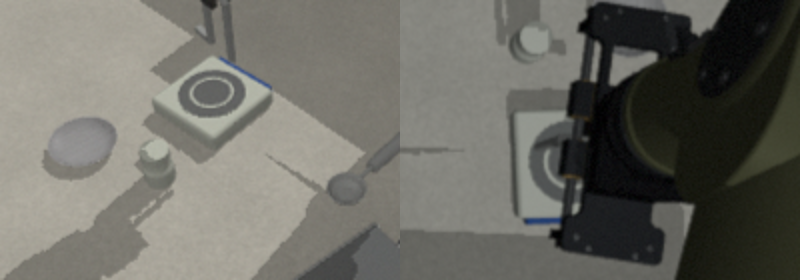

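The scene crop shows both shackle legs hanging down, not yet over the pad, and the foot at about (205,35). The vial, pan and spatula are undisturbed. The pad's centre measures (0.517, -0.239, 0.030), so I'll move the last few cm onto it.

jog_arm:
  rows: "-1.2 0.1 1.1 0 0 0 1; -1.2 0.1 1.1 0 0 0 1; -1.2 0 1.2 0 0 0 1; 0 0 1.2 0 0 0 1; 0 0 0 0 0 0 1"

```text
time: 14.52
position: [0.5155, -0.2398, 0.154]
tool_rot: [-2.407, -2.014, 0.002]
ft_force: [-0.2, 0.6, -2.5]
grip_width: 0.096
grip_force: 40.0
```

jog_arm:
  rows: "0 0 0 0 0 0 1; 0 0 0 0 0 0 1; 0 0 0 0 0 0 1; 0 0 0 0 0 0 1"

```text
time: 15.02
position: [0.5166, -0.2403, 0.1558]
tool_rot: [2.409, 2.017, 0.001]
ft_force: [-0.3, -0.0, -2.3]
grip_width: 0.101
grip_force: 40.0
```

```bash
python3 - <<'E'
from h import *
import pickle
s=imaging.get_image("scene");t=imaging.get_image("top");w=imaging.get_image("wrist")
pickle.dump((s,t,w),open("fin.pkl","wb"))
st=ctrl.get_state();P=st["position"];Rm=rot(st["tool_rot"]);print(P,Rm[:,2].round(3),st["ft_force"],st["grip_width"])
x0,y0,W,H=130,80,110,100
im=cv2.resize(s["img"][y0:y0+H,x0:x0+W],None,fx=5,fy=5,interpolation=cv2.INTER_CUBIC)
o=P-[0,0,.075]; ax=Rm[:,0]  # tool x = case +y
for l,c in [(-.022,(0,0,255)),(.022,(0,255,0)),(-.052,(255,0,0)),(0,(0,255,255))]:
    q=(proj(s,o+ax*l)-[x0,y0]+.5)*5; cv2.circle(im,tuple(q.astype(int)),4,c,1)
q=(proj(s,o+[0,0,-.05])-[x0,y0]+.5)*5; cv2.drawMarker(im,tuple(q.astype(int)),(255,0,255))
cv2.imwrite("pics/fin.png",im)
E
```

```text
[ 0.51649949 -0.2403343   0.15566439] [ 0.  0. -1.] [ 0.07895304 -0.09660271 -2.95546817] 0.09808209386596524
```

View pics/fin.png

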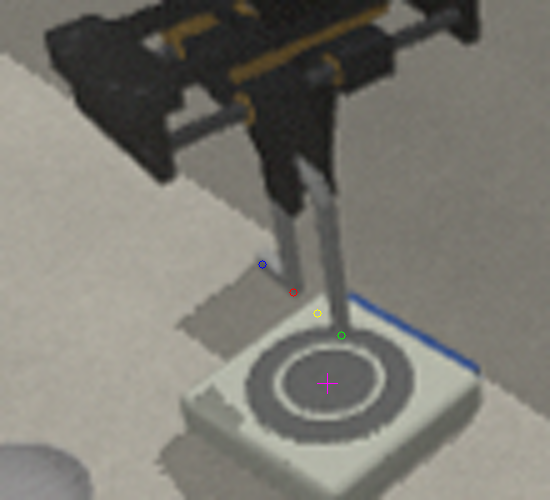

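The leg ends and foot sit on the predicted points (294,292), (342,335) and (262,264), and the projected origin falls on the ring's middle at (327,382). One last check that the dial stayed in its notch.

```bash
python3 - <<'E'
from h import *
import pickle
s,t,w=pickle.load(open("fin.pkl","rb"))
cv2.imwrite("pics/dial.png",np.hstack([cv2.resize(s["img"][200:280,275:375],(400,320),interpolation=cv2.INTER_CUBIC),cv2.resize(t["img"][150:230,110:210],(400,320),interpolation=cv2.INTER_CUBIC)]))
E
```

```text
(no output)
```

View pics/dial.png

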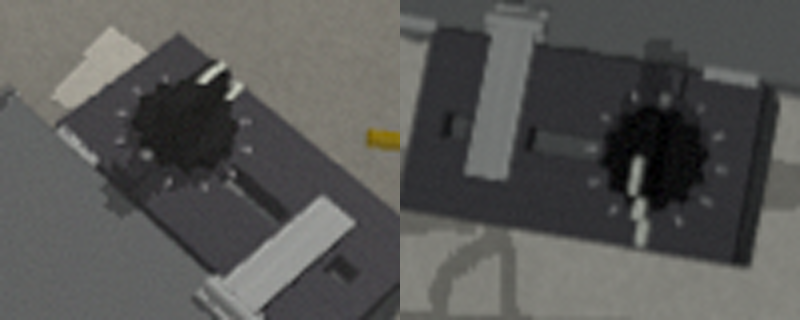

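```bash
python3 - <<'E'
from h import *
import pickle
s,t,w=pickle.load(open("fin.pkl","rb"))
c=np.array([.543,.169]);
for dg in (-30,0,30):
    a=np.radians(180-10.3-dg); u=np.array([np.cos(a),np.sin(a)])
    for n,r,z in (("line",.015,.117),("nose",.029,.092),("ridge",.038,.079)):
        p=[*(c+u*r),z]; print(dg,n,"scene",((proj(s,p)-[275,200])*4).round(),"top",((proj(t,p)-[110,150])*4+[400,0]).round())
E
```

```text
-30 line scene [200.  65.] top [648. 180.]
-30 nose scene [198.  74.] top [667. 210.]
-30 ridge scene [197.  75.] top [677. 228.]
0 line scene [214.  72.] top [632. 182.]
0 nose scene [223.  87.] top [637. 213.]
0 ridge scene [230.  92.] top [639. 232.]
30 line scene [222.  83.] top [617. 175.]
30 nose scene [239. 108.] top [610. 201.]
30 ridge scene [251. 120.] top [604. 216.]
```

The white marks in both views match the zero-offset prediction: line (213,72), nose and ridge (235,90) in the scene, and (637,175), (638,208), (642,232) in the top view. The dial is on the index, so I'm handing in.

```bash
python3 -c "
from h import *
print(ticket.close_job())"
```

```text
the job is handed in; nothing more can be done
None
```

The job is handed in: the dial sits in the index notch, and the shackle is out of the lock and held upright about 50 mm above the middle of the reader pad; no verdict came back.

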